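# Load the deburring machine

## Robot

A 7-joint arm with a two-finger parallel gripper is mounted at the origin on the work surface. World frame = base frame: x ahead of the robot, y to its left, z up, the work surface at z = 0. Lengths are in mm, angles in rad, forces in N, time in s.
With the tool pointing down it reaches from about 350 to 775 mm from the base axis. Payload 3.1 kg.
Tool frame: the origin (TCP) lies between the finger pads; the fingertips stand 8 mm ahead of it and the grasp point (between the pads) lies 11 mm behind it; z points along the fingers, y is the line along which they close (so a half turn about z gives the same grasp; the last joint's range is limited). The gripper opens to 85 mm and grips with 20 to 120 N. Pads are 22 mm wide; open, the fingers measure 114 mm over their backs; the gripper's body (76 mm by 85 mm) begins 54 mm behind the grasp point. The pads swing forward as they close: fully open they stand 13 mm farther back than shut.
Start: joints at [1.215, 0.311, 0.014, 1.512, -0.004, 1.319, -0.027], TCP at [169.805, -523.148, 239.304] pointing down, gripper open.
Joint ranges: [-2.7, 2.7], [-0.3, 1.91], [-1.27, 1.3], [0.12, 2.57], [-1.44, 4.58], [0.2, 2.03], [-3.05, 3.05]. Speed limits (rad/s): [2.79, 2.79, 3.14, 3.14, 3.14, 3.14, 3.14].

## Interface

Orientations are given as a unit quaternion [w, x, y, z].
In Python, from station import bot gives the robot as it stands.
- The arm moves only by the tool arm_command, never from a script. Its argument "series" is a list that holds one entry, the list of rows, each a list of 4 numbers: the shift along the tool's x, y, z in mm, then the turn about the tool's z in rad. In form: [[[x, y, z, roll], ...]]. A call has 1 to 20 rows; each row shifts and turns the commanded pose from where the row before left it, along the tool's axes as they then stand; what a row does not reach is not made up. A row lasts 1/10 s, in which the tool goes at most 50 mm and 8.59 degrees, less where a joint would pass 70% of its speed; a pose out of reach is approached as far as the arm can. A call with a gripper value outside its range is refused whole. "gripper" is the closure, from 0 (fully open) to 1 (shut), set as the call begins (left out, the last holds). The fingers move at their own pace and stop on an object; the grip force is fixed at half the most. Time passes only in rows, so rows that do not move let the fingers close. It gives the time, the measured TCP pose, the force, the opening and the grip force at its end, in the units of the state.
- bot.get_obs(): the state, without advancing time (a new reading comes with each control period).
- bot.snapshot(name): name is "side" or "top"; returns (picture, depth): 480x640x3 uint8, red, green, blue; 480x640 float32, mm along the optical axis (not along the pixel's ray), 0 where there is no reading.
- bot.camera_info(name): a dict with "fx", "fy", "cx", "cy" (pixels), "camera_from_world" (4x4, takes a point from world to camera coordinates). Camera axes: x right, y up, looking along -z (the intrinsics and any distortion apply to the point x, -y, -z); pixel columns grow to the right and rows downward; lengths in mm; the calibration is good to about 2 mm. A picture is of the moment at which its call begins. camera_info takes no time and is no camera call.
- bot.close_job(): hands the job in; it is judged then, once.
Trained networks look in the newest picture that a camera, given by its name, has taken for a name from the list of things; names that differ only in an ending like _2 or _b are one class to them, and where a whole thing is asked for, a point or a joint stands for the part that bears it (a point fixed in the world has none). Each returns a list of dicts, best first, with "p" (0 to 1); they miss things now and then, are a little off and sometimes report something else, mostly with a low value. They report only what shows in the picture. A call takes as long as a camera call. They do not tell look-alikes from the thing itself.
- bot.look_for(name, camera): "xy" ([column, row] in pixels, amid what is visible of it).
- bot.tip_of(name, camera): "xy" ([column, row] in pixels: a listed point, or the origin of a listed thing).
The state is a dict: "time_s": time; "joint_positions": joint angles; "qvel": joint speeds; "tau": joint torques, N m; "position": TCP position; "orientation": TCP orientation; "force": force on the tool from outside, world axes, zero at the start; "ft_torque": the same for the moment, N m; "gripper_width": finger opening in mm; "grasp_force": force on a finger pad.
Only numpy, scipy, OpenCV 4.12 (cv2) and the standard library are available. Lean on these libraries where they do the work, as an engineer would, in place of code of your own. Each camera call takes 0.05 s, during which the arm holds its last target. There are 200 camera calls.

## Task

Get the deburring machine ready to run: first lift the red cap off the dust extraction port and set it down upright on the black rubber mat. Then lay every aluminium bar that is there flat on the machine's sloping green infeed bed, lengthwise up the slope and not hanging over the sides, each with its lower end up against the yellow stop. Last of all, with the bars in place, push the blue guard door shut until it clicks and stays shut; leave the other things on the bench where they are.

Things in the scene. Friction and masses are not known exactly. Their poses are not given: they have to be found in the camera images.
- machine: Bench-top deburring machine, white and grey, fixed, 250 x 565 x 160 mm. Origin on the bench under the middle of the foot of its sloping green bed; x points into the machine, y to its left, z up. Behind the bed (x 150 to 250 mm) it is 160 mm high. Left of the bed, y 198 to 417 mm, is the belt housing, 125 mm high, guard door on its front.
- bed: Sloping green infeed bed, 290 mm wide (y), 142 mm long (x), rising 20 degrees into the machine. Origin on its surface, middle of the low edge, 80 mm above the bench, at the inner face of the yellow stop strip, which runs across the low edge and stands 12 mm proud. x up the slope, y left, z square to the surface. No side walls. Room for four bars side by side, 66 mm apart (y -99, -33, 33, 99 mm).
- guard_door (a joint): Blue guard door with a yellow stripe, on the belt housing's front, upright hinge on its left. rad: 0 = shut, grows as it swings out to the front; starts at 0.5 to 0.85. A weak spring opens it from anywhere below about 0.6, unless it is pushed past a spring roller catch at its free edge, which clicks between 0.09 and 0.04 rad and takes 5 to 12 N there.
- guard_hinge (a point): Top of the guard door's hinge line, on the door's outer face, 120 mm above the bench; turns with the door. In its frame the door leaf extends 180 mm along -y, 12 mm thick along +x, 108 mm down along -z; -x is the outward side that is pushed on.
- guard_edge (a point): Top corner of the guard door's free edge on its outer face, 180 mm from the hinge, 120 mm above the bench.
- port: Dust extraction port: upright steel stub, 64 mm diameter, 90 mm high, on a 92 mm round flange, fixed to the bench. Origin on the bench below its centre, z up. At the start the red cap sits loosely on it.
- cap: Loose red round cap of the extraction port, 76 mm diameter, with a black knob on top. Origin at the centre of its lower rim, z up: skirt 16 mm deep (inner diameter about 70 mm), disc top at 22 mm, knob 26 mm diameter from 22 to 48 mm. About 90 g. Just lifts off.
- mat: Black square rubber mat, 130 x 130 x 4 mm, fixed to the bench. Origin at the centre of its underside.
- bar1: Aluminium bar, 120 x 40 x 20 mm (x, y, z), two dark holes near its ends, about 250 g. Origin at the centre of its underside; x along its length. May be absent.
- bar1_center (a point): Centre of bar1, 10 mm above its underside.
- bar2: Aluminium bar, 120 x 40 x 20 mm (x, y, z), two dark holes near its ends, about 250 g. Origin at the centre of its underside; x along its length. May be absent.
- bar2_center (a point): Centre of bar2, 10 mm above its underside.
- bar3: Aluminium bar, 120 x 40 x 20 mm (x, y, z), two dark holes near its ends, about 250 g. Origin at the centre of its underside; x along its length. May be absent.
- bar3_center (a point): Centre of bar3, 10 mm above its underside.
- bar4: Aluminium bar, 120 x 40 x 20 mm (x, y, z), two dark holes near its ends, about 250 g. Origin at the centre of its underside; x along its length. May be absent.
- bar4_center (a point): Centre of bar4, 10 mm above its underside.
- mug: Blue mug, 76 mm wide, 90 mm high; bystander. Origin at the middle of its underside.
- driver: Red screwdriver, 200 mm, lying on the bench; bystander. Origin at the middle of its underside.
- can: Can with a green label, 66 mm diameter, 120 mm high; bystander. Origin at the middle of its underside.
- offcut: Wooden offcut, 110 x 60 x 35 mm; bystander. Origin at the middle of its underside.
- brush: Flat brush, 180 mm, lying on the bench; bystander. Origin at the middle of its underside.
Mind the look-alikes: they are no part of the job. What is shaped like the bar3 but brown or turquoise is not meant.

How it is judged (in metres and radians):
On the way, in this order (a step that is already met when the one before it is completed fails the run):
1. the cap stands on the mat (horizontal distance between cap and mat below 0.045 m and height (world z) of cap below 0.01 m and angle between cap's own z axis and vertical below 0.12 rad and linear speed of cap below 0.02 m/s), for 0.3 s.
2. every bar lies on the sloping bed against the stop (z of bar1_center in the frame of bed between 0.006 and 0.0145 m and x of bar1_center in the frame of bed between 0.055 and 0.071 m and y of bar1_center in the frame of bed between -0.128 and 0.128 m and angle between the x axis of each of bar1, bar2, bar3, bar4 and the x axis of bed, either way round below 0.15 rad and angle between the z axis of each of bar1, bar2, bar3, bar4 and the z axis of bed, either way round below 0.12 rad and linear speed of each of bar1, bar2, bar3, bar4 below 0.02 m/s and z of bar2_center in the frame of bed between 0.006 and 0.0145 m and x of bar2_center in the frame of bed between 0.055 and 0.071 m and y of bar2_center in the frame of bed between -0.128 and 0.128 m and z of bar3_center in the frame of bed between 0.006 and 0.0145 m and x of bar3_center in the frame of bed between 0.055 and 0.071 m and y of bar3_center in the frame of bed between -0.128 and 0.128 m and z of bar4_center in the frame of bed between 0.006 and 0.0145 m and x of bar4_center in the frame of bed between 0.055 and 0.071 m and y of bar4_center in the frame of bed between -0.128 and 0.128 m), for 0.3 s.
3. the guard door is shut on its catch (value of joint guard_door below 0.03 rad), for 0.3 s.
At the end, for the whole second after the job is handed in: Cap upright on the mat, centres within 45 mm. Every bar present flat and at rest on the sloping bed, within 0.15 rad of the slope line, lower end within 11 mm of the stop, centre within 128 mm of the bed's middle line. Guard door below 0.03 rad (all of step 1 and all of step 2 and value of joint guard_door below 0.03 rad); the robot touches nothing.
It fails at once if a bystander (mug, screwdriver, can, offcut, brush) is displaced by more than 50 mm (distance of any of mug, driver, can, offcut, brush from where it was at the start of the episode above 0.05 m).
Of bar1, bar2, bar3, bar4 only 3 to 4 are there at a start; the rules pass over those that are not, and their reading is None.
At some moment in a run one of bar1, bar2, bar3, bar4 may be knocked a few centimetres aside while the robot is not near it.
Once in a run the grip may slacken for a moment while it holds something.
It also fails if it takes over 210 s, if anything falls off the work surface, if the arm or the gripper's body presses on something with over 40 N, if the wrist force passes 120 N, or if a joint passes its speed limit or range.

## Working session

There is one attempt and no reset: what is moved stays moved. The work goes in short steps, Python scripts to look and compute and a tool call to move; the robot and the scene stay as the last step left them, time stands still between calls to the robot, and variables do not carry over. Pictures are saved under pics/ and viewed, at most 14 in all, crops included, and the job is handed in when it is done.

Besides the shell and the picture viewer there is one more tool, called after "Call:" as name([rows], argument=value, ...), one row to a line, values as JSON. arm_command: Moves the arm, as the interface text tells. Its arguments: {"type":"object","properties":{"series":{"type":"array"},"gripper":{"type":"number"}},"required":["series"]}

```bash
ls; mkdir -p pics; python3 - <<'E'
from station import bot
import cv2,numpy as np
for c in ("side","top"):
    p,d=bot.snapshot(c); cv2.imwrite(f"pics/{c}0.png",p[:,:,::-1]); np.savez(f"{c}0.npz",p=p,d=d)
    i=bot.camera_info(c); print(c,{k:(np.round(v,3).tolist()) for k,v in i.items()})
o=bot.get_obs(); print(o)
E
```

```text
pics
side {'fx': 544.124, 'fy': 544.124, 'cx': 318.328, 'cy': 236.278, 'camera_from_world': [[-0.749, -0.663, -0.017, 379.199], [0.485, -0.564, 0.668, -276.511], [-0.452, 0.492, 0.744, -1536.19], [0.0, 0.0, 0.0, 1.0]]}
top {'fx': 436.623, 'fy': 436.623, 'cx': 318.918, 'cy': 241.373, 'camera_from_world': [[-0.02, -1.0, 0.01, 33.212], [0.993, -0.019, 0.12, -472.913], [-0.12, 0.013, 0.993, -1332.767], [0.0, 0.0, 0.0, 1.0]]}
{'time_s': 0.1, 'joint_positions': array([ 1.21530609,  0.31164911,  0.01399228,  1.51290173, -0.00434365,
        1.3192298 , -0.02723125]), 'qvel': array([ 0.00153917, -0.00118007, -0.00060416, -0.00292573, -0.00110015,
       -0.00072616,  0.00167308]), 'tau': array([ 8.33947197e-04, -3.80856228e+01,  1.46405697e-01, -2.31242841e+01,
        1.21655903e-02,  8.07423145e-03, -6.82736960e-07]), 'position': array([ 169.56123966, -522.52819479,  238.32581704]), 'orientation': array([-1.05243481e-03,  9.87711924e-01,  1.56281762e-01, -2.39630740e-04]), 'force': array([-0.16883519,  0.73072671, -0.37275843]), 'ft_torque': array([-0.00280189,  0.11072203, -0.00077163]), 'grasp_force': 0.0, 'gripper_width': 85.14714862010155}
```

View pics/top0.png

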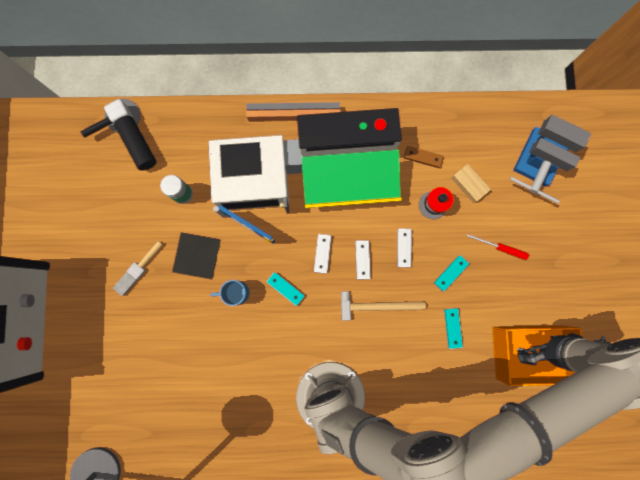

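View pics/side0.png

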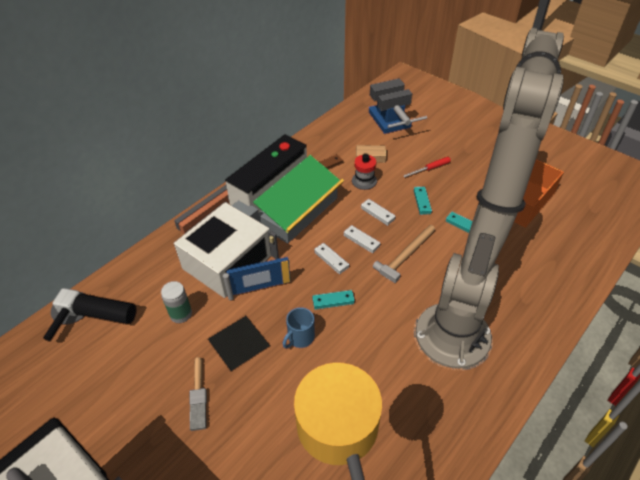

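The top view shows three silver bars at (323,253), (363,259) and (404,247). The capped port is at (438,202), the mat at (196,255), the bed at (352,177), and the open door runs from (218,208) to (272,240). Turquoise and brown bars are look-alikes, and the side view agrees. Next I measure with depth from both views.

```bash
cat > h.py <<'E'
import numpy as np,cv2
from station import bot
def cloud(c,d):
    i=bot.camera_info(c); v,u=np.mgrid[:480,:640]
    P=np.stack([(u-i['cx'])/i['fx']*d,-(v-i['cy'])/i['fy']*d,-d],-1)
    M=np.array(i['camera_from_world']); return (P-M[:3,3])@M[:3,:3]
def uv(c,p):
    i=bot.camera_info(c); M=np.array(i['camera_from_world']); q=M[:3,:3]@np.array(p,float)+M[:3,3]
    return np.array([i['cx']+i['fx']*q[0]/-q[2], i['cy']-i['fy']*q[1]/-q[2]])
def blobs(c,p,d,mask,mn=60):
    W=cloud(c,d); n,L,s,_=cv2.connectedComponentsWithStats((mask&(d>0)).astype(np.uint8)); out=[]
    for k in range(1,n):
        if s[k,4]<mn: continue
        q=W[L==k]; z=np.median(q[:,2]); q2=q[abs(q[:,2]-z)<8]
        r=cv2.minAreaRect(q2[:,:2].astype(np.float32)); out.append((s[k].tolist(),z,r))
    return out
def masks(p):
    h=cv2.cvtColor(p,cv2.COLOR_RGB2HSV).astype(int); H,S,V=h[...,0],h[...,1],h[...,2]
    return dict(bar=(S<40)&(V>125),red=((H<6)|(H>174))&(S>170)&(V>110),green=(abs(H-70)<12)&(S>150),mat=(V<50),yellow=(abs(H-26)<5)&(S>180)&(V>120),blue=(abs(H-108)<8)&(S>130))
def show(c,names,p,d):
    m=masks(p)
    for k in names:
        for s,z,r in blobs(c,p,d,m[k]): print(c,k,s,'z%.0f'%z,'ctr',np.round(r[0],0),'size',np.round(r[1],0),'ang%.1f'%r[2])
E
python3 - <<'E'
from h import *
for c in ("top","side"):
    f=np.load(c+"0.npz"); show(c,masks(f['p']).keys(),f['p'],f['d'])
    for n in ("bar1","bar1_center","cap","mat","bed","machine","guard_hinge","guard_edge","port"):
        print(c,n,[(np.round(x['xy']).tolist(),round(x['p'],2)) for x in bot.tip_of(n,c)[:8]])
E
```

```text
top bar [34, 49, 549, 47, 20758] z-751 ctr [1448.   39.] size [2840.  224.] ang90.0
top bar [104, 99, 31, 23, 372] z59 ctr [898. 658.] size [60. 60.] ang28.3
top bar [247, 103, 92, 6, 414] z39 ctr [913. 100.] size [ 19. 293.] ang0.2
top bar [547, 115, 43, 31, 522] z139 ctr [ 780. -722.] size [125.  46.] ang61.1
top bar [209, 136, 78, 70, 3421] z124 ctr [672. 233.] size [211. 220.] ang2.8
top bar [287, 140, 16, 25, 321] z99 ctr [739.  94.] size [80. 44.] ang4.0
top bar [538, 140, 41, 26, 374] z138 ctr [ 714. -687.] size [124.  32.] ang60.2
top bar [511, 161, 47, 42, 365] z97 ctr [ 652. -654.] size [156. 107.] ang59.5
top bar [161, 175, 21, 22, 344] z119 ctr [639. 459.] size [57. 60.] ang33.3
top bar [420, 193, 22, 26, 126] z7 ctr [ 578. -327.] size [87. 50.] ang30.0
top bar [398, 229, 13, 38, 484] z19 ctr [ 451. -243.] size [ 40. 118.] ang87.8
top bar [314, 234, 17, 39, 481] z19 ctr [437.  16.] size [ 38. 119.] ang82.6
top bar [356, 241, 14, 38, 490] z19 ctr [ 416. -110.] size [ 40. 117.] ang90.0
top bar [114, 263, 30, 32, 397] z17 ctr [370. 618.] size [ 41. 102.] ang48.7
top bar [342
[... 5164 characters left out ...]
 z29 ctr [ 743. -674.] size [ 86. 166.] ang61.8
side blue [227, 258, 60, 36, 860] z89 ctr [542. 245.] size [145.  49.] ang57.2
side bar1 [([334.0, 303.0], 0.92), ([422.0, 203.0], 0.82), ([466.0, 225.0], 0.77), ([359.0, 241.0], 0.76), ([376.0, 215.0], 0.74), ([327.0, 166.0], 0.64), ([332.0, 262.0], 0.62), ([183.0, 314.0], 0.6)]
side bar1_center []
side cap [([361.0, 164.0], 0.57), ([332.0, 260.0], 0.57)]
side mat [([238.0, 345.0], 0.8), ([426.0, 170.0], 0.7), ([318.0, 221.0], 0.61)]
side bed [([316.0, 206.0], 0.65)]
side machine [([318.0, 223.0], 0.89)]
side guard_hinge [([226.0, 275.0], 0.73), ([424.0, 170.0], 0.46)]
side guard_edge [([288.0, 258.0], 0.93)]
side port [([368.0, 182.0], 0.56)]
```

Call:
arm_command([
  [[0, 0, 0, 0.105], [0, 0, 0, 0.105], [0, 0, 0, 0.105], [30, -13, 0, 0], [30, -13, 0, 0], [30, -13, 0, 0], [30, -13, 0, 0], [30, -13, 0, 0], [30, -13, 0, 0], [30, -13, 0, 0], [30, -13, 0, 0], [30, -13, 0, 0], [30, -13, 0, 0], [30, -13, 0, 0], [30, -13, 0, 0], [30, -13, 0, 0], [26, -14, 0, 0], [0, 0, 0, 0]],
], gripper=0.3)

```text
time_s: 2.8
position: [590.7, -334.9, 238.1]
orientation: [-0.002, 1.0, 0.004, 0.001]
force: [0.6, 0.7, 0.2]
gripper_width: 59.5
grasp_force: 0.0
```

```bash
python3 - <<'E'
from h import *
o=bot.get_obs(); print(o['time_s'],o['position'],o['orientation'],o['gripper_width'])
# machine fit: green bed points both views
for c in ("top","side"):
    f=np.load(c+"0.npz"); W=cloud(c,f['d']); m=masks(f['p'])
    q=W[cv2.erode((m['green']&(f['d']>0)).astype(np.uint8),np.ones((3,3)))>0]; q=q[(q[:,2]>75)&(q[:,2]<140)]
    A=np.c_[q[:,:2],np.ones(len(q))]; k=np.linalg.lstsq(A,q[:,2],rcond=None)[0]
    g=np.hypot(k[0],k[1]); print(c,'slope',np.degrees(np.arctan(g)),'yaw',np.arctan2(k[1],k[0]))
    e=np.array([np.cos(.06),np.sin(.06)]); n=np.array([-e[1],e[0]])
    print('u',np.percentile(q[:,:2]@e,[.5,99.5]),'v',np.percentile(q[:,:2]@n,[.5,50,99.5]),'z80 at u',(80-k[2])/g)
    y=W[m['yellow']&(f['d']>0)]; y=y[(y[:,2]>75)&(y[:,2]<100)&(y[:,0]>560)&(y[:,0]<620)&(y[:,1]<100)]
    print('yel u',np.percentile(y[:,:2]@e,[2,50,98]),'v',np.percentile(y[:,:2]@n,[1,99]),np.percentile(y[:,2],[2,98]))
    k=W[(f['p'].max(-1)<70)&(f['d']>0)&(abs(W[...,0]-586)<40)&(abs(W[...,1]+340)<40)&(W[...,2]>100)]
    print('knob',len(k),k.mean(0),k.max(0),k.min(0))
for c in ("top","side"):
  print([(n,np.round(uv(c,p)).tolist()) for n,p in dict(cap=(586,-340,96),hinge=(570,315,120),edge=(474,167,120),mat=(440,415,4)).items()])
E
```

```text
2.8 [ 590.66893572 -334.90306858  238.10817799] [-0.00247139  0.99998945  0.00366275  0.00125894] 59.54917271874011
top slope 19.911093445672922 yaw 0.05784619358455668
u [591.25293375 714.02981841] v [-253.15132014 -114.92881817   24.38682027] z80 at u 587.7532284493132
yel u [572.95198741 577.49010693 583.93500782] v [-256.99349391   27.18016921] [78.8351688  93.80799562]
knob 46 [ 585.08925213 -341.4938922   119.89298505] [ 596.86900413 -331.14831273  125.2235416 ] [ 575.85927403 -352.35015422  113.12408417]
side slope 19.567437867550627 yaw 0.06372847329432563
u [598.61940528 710.47087122] v [-242.85382007 -103.33563096   22.12173056] z80 at u 590.1815334108893Traceback (most recent call last):
  File "<stdin>", line 12, in <module>
    return _quantile_unchecked(
        a, q, axis, out, overwrite_input, method, keepdims, weights)
    return _ureduce(a,
                    func=_quantile_ureduce_func,
    ...<5 lines>...
                    overwrite_input=overwrite_input,
                    method=method)
    r = func(a, **kwargs)
    result = _quantile(arr,
                       quantiles=q,
    ...<2 lines>...
                       out=out,
                       weights=wgt)
    slices_having_nans = np.isnan(arr[-1, ...])
                                  ~~~^^^^^^^^^
IndexError: index -1 is out of bounds for axis 0 with size 0
```

Call:
arm_command([
  [[-5, 6, 0, 0], [0, 0, 30, 0], [0, 0, 30, 0], [0, 0, 30, 0], [0, 0, 20, 0], [0, 0, 15, 0], [0, 0, 0, 0]],
], gripper=0.4)

```text
time_s: 3.5
position: [578.0, -347.7, 111.8]
orientation: [-0.001, 1.0, -0.002, -0.003]
force: [0.4, 0.4, -0.3]
gripper_width: 51.4
grasp_force: 0.0
```

Call:
arm_command([
  [[0, 0, 0, 0], [0, 0, 0, 0], [0, 0, 0, 0], [0, 0, 0, 0], [0, 0, 0, 0], [0, 0, 0, 0]],
], gripper=1.0)

```text
time_s: 4.1
position: [582.1, -346.5, 116.5]
orientation: [0.0, 1.0, -0.0, 0.001]
force: [-2.5, 1.8, 5.9]
gripper_width: 23.1
grasp_force: 59.2
```

Call:
arm_command([
  [[0, 0, -10, 0], [0, 0, -20, 0], [0, 0, -30, 0], [0, 0, -30, 0], [0, 0, -20, 0], [0, 0, 0, 0]],
])

```text
time_s: 4.7
position: [583.0, -348.3, 228.9]
orientation: [0.003, 1.0, -0.001, 0.004]
force: [0.4, 0.3, -0.8]
gripper_width: 23.3
grasp_force: 58.9
```

```bash
python3 - <<'E'
from h import *
for c in ("top","side"):
    p,d=bot.snapshot(c); cv2.imwrite(f"pics/{c}1.png",p[:,:,::-1])
    show(c,["red","bar"],p,d) if c=="top" else show(c,["red"],p,d); o=bot.get_obs(); print(o['position'],o['force'],o['gripper_width'])
E
```

```text
top red [374, 118, 13, 13, 120] z168 ctr [ 796. -158.] size [32. 38.] ang51.7
top red [439, 184, 29, 20, 247] z207 ctr [ 573. -341.] size [75. 39.] ang69.2
top red [502, 245, 27, 15, 192] z22 ctr [ 430. -592.] size [84. 24.] ang68.5
top red [17, 338, 9, 12, 85] z134 ctr [190. 859.] size [20. 30.] ang87.5
top bar [34, 49, 549, 47, 20779] z-751 ctr [1447.   39.] size [ 223. 2837.] ang0.0
top bar [104, 99, 31, 23, 371] z59 ctr [897. 657.] size [60. 61.] ang28.2
top bar [247, 103, 92, 6, 422] z39 ctr [914. 100.] size [293.  20.] ang89.9
top bar [547, 115, 43, 31, 559] z139 ctr [ 780. -722.] size [125.  46.] ang62.1
top bar [209, 136, 78, 70, 3423] z124 ctr [672. 233.] size [212. 219.] ang3.4
top bar [548, 139, 31, 27, 288] z139 ctr [ 706. -699.] size [94. 32.] ang60.6
top bar [287, 140, 16, 25, 324] z99 ctr [739.  94.] size [78. 44.] ang4.1
top bar [533, 160, 18, 24, 198] z98 ctr [ 665. -657.] size [24. 80.] ang62.2
top bar [161, 175, 21, 22, 344] z119 ctr [638. 458.] size [58. 58.] ang15.9
top bar [420, 190, 29, 29, 387] z85 ctr [ 581. -334.] size [62. 43.] ang36.6
top bar [398, 229, 13
[... 247 characters left out ...]
7 ctr [371. 619.] size [ 42. 103.] ang49.2
top bar [342, 292, 8, 28, 212] z24 ctr [274. -54.] size [22. 82.] ang88.5
top bar [298, 365, 33, 41, 278] z12 ctr [45. 61.] size [ 52. 139.] ang52.5
top bar [336, 365, 20, 14, 96] z12 ctr [ 76. -48.] size [65. 17.] ang63.5
top bar [71, 450, 45, 30, 887] z19 ctr [-171.  705.] size [ 75. 134.] ang10.3
[ 581.88333563 -347.56354516  226.17138915] [-0.2937372   0.39730656 -1.81492128] 23.130948339146475
side red [356, 129, 23, 18, 241] z201 ctr [ 586. -336.] size [75. 71.] ang9.5
side red [620, 368, 16, 25, 92] z254 ctr [-397.   -2.] size [30. 15.] ang89.9
[ 580.8754771  -346.95059302  224.03809459] [-0.36866418  1.10038519 -2.6451466 ] 23.41808990468678
```

Call:
arm_command([
  [[0, 0, 0, 0], [0, 0, 0, 0]],
])

```text
time_s: 5.0
position: [580.1, -346.2, 222.1]
orientation: [-0.001, 1.0, -0.001, -0.002]
force: [0.9, -0.1, -1.8]
gripper_width: 23.4
grasp_force: 58.9
```

Call:
arm_command([
  [[-7, -20, 0, 0], [-7, -40, 0, 0], [-7, -40, 0, 0], [-7, -40, 0, 0], [-7, -40, 0, 0], [-7, -40, 0, 0], [-7, -40, 0, 0], [-7, -40, 0, 0], [-7, -40, 0, 0], [-7, -40, 0, 0], [-7, -40, 0, 0], [-7, -40, 0, 0], [-7, -40, 0, 0], [-7, -40, 0, 0], [-7, -40, 0, 0], [-7, -40, 0, 0], [-7, -40, 0, 0], [-7, -40, 0, 0], [-7, -36, 0, 0], [-7, -20, 0, 0]],
])

```text
time_s: 7.0
position: [439.5, 413.0, 222.9]
orientation: [-0.001, 1.0, 0.002, -0.001]
force: [-0.2, 0.2, -0.4]
gripper_width: 23.0
grasp_force: 59.0
```

Call:
arm_command([
  [[0, 0, 0, 0], [0, 0, 30, 0], [0, 0, 40, 0], [0, 0, 40, 0], [0, 0, 30, 0], [0, 0, 0, 0], [0, 0, 0, 0]],
])

```text
time_s: 7.7
position: [442.3, 408.5, 84.1]
orientation: [0.001, 1.0, -0.001, -0.0]
force: [-0.3, 0.5, -0.5]
gripper_width: 23.3
grasp_force: 59.1
```

```bash
python3 - <<'E'
from h import *
for c in ("top","side"):
    p,d=bot.snapshot(c); cv2.imwrite(f"pics/{c}2.png",p[:,:,::-1])
    show(c,["red"],p,d); o=bot.get_obs(); print(o['position'],o['force'],o['gripper_width'])
E
```

```text
top red [374, 118, 13, 13, 120] z168 ctr [ 796. -158.] size [35. 36.] ang0.4
top red [189, 238, 15, 9, 97] z62 ctr [475. 399.] size [41. 20.] ang62.4
top red [497, 244, 32, 15, 201] z22 ctr [ 432. -583.] size [98. 22.] ang69.8
top red [17, 338, 9, 12, 87] z134 ctr [190. 857.] size [20. 30.] ang89.6
[443.010432   409.85771747  85.72798433] [-0.14638713  0.32578473  0.06493478] 23.431996773648148
side red [279, 142, 11, 8, 61] z166 ctr [ 799. -158.] size [31. 48.] ang36.9
side red [426, 157, 25, 13, 150] z19 ctr [ 433. -580.] size [100.  30.] ang71.1
side red [220, 324, 28, 19, 305] z62 ctr [436. 423.] size [72. 45.] ang49.6
side red [620, 368, 16, 25, 100] z253 ctr [-397.   -3.] size [14. 27.] ang0.8
[443.32520271 410.52095702  86.56188366] [-0.11322447  0.97536977 -0.13960091] 23.311819022710047
```

View pics/side2.png

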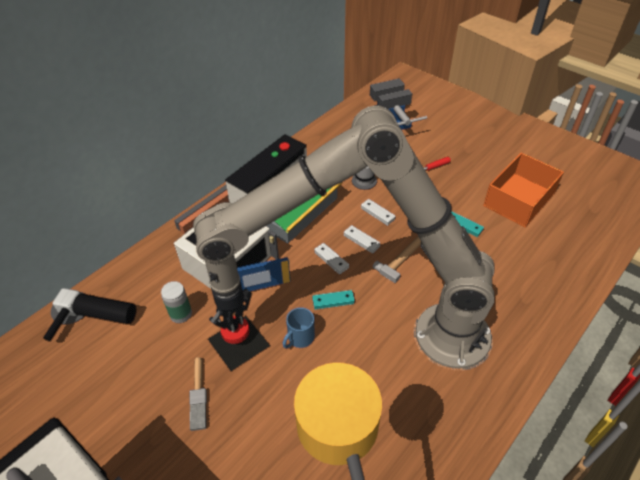

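The side view shows the cap at (235,331), held above the mat. The orange bin is empty, so there are only three bars.

Call:
arm_command([
  [[0, 0, 15, 0], [0, 0, 12, 0], [0, 0, 8, 0], [0, 0, 3, 0], [0, 0, 0, 0], [0, 0, 0, 0]],
])

```text
time_s: 8.4
position: [441.2, 408.8, 46.6]
orientation: [0.001, 1.0, -0.001, -0.001]
force: [-1.6, -3.5, 5.0]
gripper_width: 23.7
grasp_force: 59.6
```

Call:
arm_command([
  [[0, 0, 0, 0], [0, 0, 0, 0], [0, 0, 0, 0], [0, 0, 0, 0]],
], gripper=0.35)

```text
time_s: 8.8
position: [441.9, 409.6, 46.1]
orientation: [-0.0, 1.0, -0.001, -0.0]
force: [-0.6, 0.3, 0.2]
gripper_width: 54.9
grasp_force: 0.0
```

Call:
arm_command([
  [[0, 0, -15, 0], [0, 0, -35, 0], [0, 0, -40, 0], [0, 0, -40, 0], [0, -5, -10, 0.07], [0, 35, 0, 0.07], [0, 40, 0, 0], [0, 40, 0, 0], [0, 40, 0, 0], [0, 40, 0, 0], [0, 40, 0, 0], [0, 40, 0, 0], [0, 40, 0, 0], [0, 40, 0, 0], [0, 20, 0, 0], [0, 0, 0, 0]],
])

```text
time_s: 10.4
position: [391.5, 39.7, 187.3]
orientation: [0.001, 0.997, -0.074, 0.001]
force: [-0.2, -0.2, -0.2]
gripper_width: 55.5
grasp_force: 0.0
```

```bash
python3 - <<'E'
from h import *
for c in ("top","side"):
    p,d=bot.snapshot(c); cv2.imwrite(f"pics/{c}3.png",p[:,:,::-1])
    show(c,["red","bar"],p,d); o=bot.get_obs(); print(o['position'],o['orientation'],o['force'],o['gripper_width'])
E
```

```text
top red [374, 118, 13, 13, 119] z168 ctr [ 797. -158.] size [34. 36.] ang21.6
top red [183, 240, 26, 25, 467] z25 ctr [448. 408.] size [73. 74.] ang22.3
top red [497, 244, 32, 15, 198] z23 ctr [ 432. -583.] size [99. 23.] ang70.7
top red [17, 338, 9, 12, 87] z134 ctr [190. 859.] size [31. 21.] ang4.6
top bar [34, 49, 549, 47, 20818] z-751 ctr [1447.   43.] size [2826.  223.] ang90.0
top bar [104, 99, 31, 23, 373] z59 ctr [898. 658.] size [58. 60.] ang27.9
top bar [247, 103, 92, 6, 436] z39 ctr [913. 100.] size [ 20. 293.] ang0.4
top bar [547, 115, 43, 31, 575] z139 ctr [ 778. -723.] size [126.  46.] ang61.9
top bar [209, 136, 78, 70, 3425] z124 ctr [674. 233.] size [209. 219.] ang3.1
top bar [287, 140, 16, 25, 325] z99 ctr [739.  94.] size [78. 44.] ang3.9
top bar [538, 140, 41, 26, 388] z139 ctr [ 714. -686.] size [125.  32.] ang61.6
top bar [511, 161, 48, 42, 368] z97 ctr [ 654. -651.] size [156. 106.] ang62.8
top bar [161, 175, 21, 22, 343] z119 ctr [639. 458.] size [58. 59.] ang28.6
top bar [420, 190, 31, 29, 514] z86 ctr [ 588. -342.] size [62. 62.] ang40.8
top bar [398, 229, 13
[... 1796 characters left out ...]
, 21, 344] z117 ctr [638. 462.] size [57. 62.] ang48.0
side bar [53, 288, 26, 23, 363] z58 ctr [898. 661.] size [60. 61.] ang30.6
side bar [613, 295, 19, 13, 115] z-752 ctr [ -331. -1143.] size [79. 55.] ang5.4
side bar [491, 304, 128, 176, 4033] z-752 ctr [-324. -559.] size [  91. 1022.] ang0.0
side bar [536, 322, 104, 158, 3657] z-752 ctr [-444. -605.] size [ 94. 896.] ang0.3
side bar [190, 389, 15, 39, 519] z17 ctr [369. 621.] size [ 37. 105.] ang49.8
side bar [0, 428, 102, 52, 2403] z308 ctr [355. 902.] size [188.  97.] ang40.9
[391.99151823  43.66076874 187.23250544] [-4.97007322e-04  9.97501866e-01 -7.06319380e-02  9.53817265e-04] [-0.33344604  0.18986945  0.06722506] 55.24947866547254
```

View pics/side3.png

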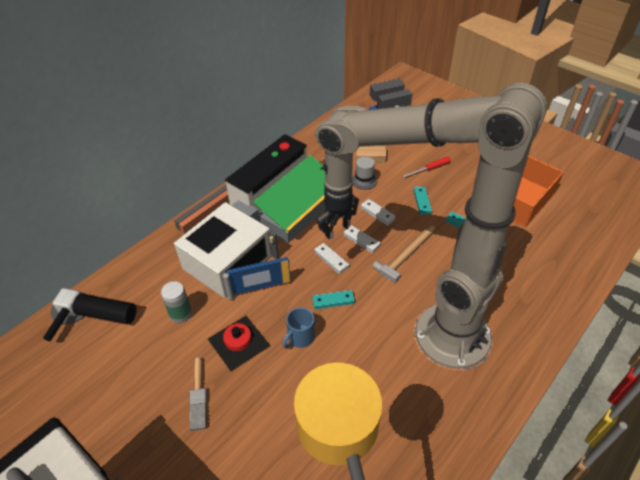

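Call:
arm_command([
  [[24, 9, 0, 0], [24, 9, 20, 0], [0, 0, 40, 0], [0, 0, 40, 0], [0, 0, 35, 0], [0, 0, 20, 0], [0, 0, 14, 0], [0, 0, 4, 0], [0, 0, 0, 0], [0, 0, 0, 0]],
], gripper=0.15)

```text
time_s: 11.5
position: [437.6, 19.4, 14.1]
orientation: [-0.0, 0.998, -0.07, 0.001]
force: [-0.1, -0.4, 0.4]
gripper_width: 72.4
grasp_force: 0.0
```

Call:
arm_command([
  [[0, 0, 0, 0], [0, 0, 0, 0], [0, 0, 0, 0], [0, 0, 0, 0], [0, 0, 0, 0], [0, 0, 0, 0]],
], gripper=1.0)

```text
time_s: 12.1
position: [437.3, 18.1, 14.4]
orientation: [0.0, 0.997, -0.071, 0.001]
force: [-1.2, -0.0, 5.9]
gripper_width: 38.7
grasp_force: 61.3
```

Call:
arm_command([
  [[0, 0, -10, 0], [0, 0, -30, 0], [0, 0, -40, 0], [0, 0, -40, -0.1], [0, 0, -40, -0.1], [0, 0, -10, 0], [0, 0, 0, 0]],
])

```text
time_s: 12.8
position: [437.5, 18.5, 184.8]
orientation: [0.0, 1.0, 0.029, 0.002]
force: [0.1, -0.6, -3.8]
gripper_width: 38.3
grasp_force: 61.4
```

```bash
python3 - <<'E'
from h import *
for c in ("top","side"):
    p,d=bot.snapshot(c); cv2.imwrite(f"pics/{c}4.png",p[:,:,::-1])
    m=(cv2.cvtColor(p,cv2.COLOR_RGB2HSV)[...,1]<60)&(p.max(-1)>100); W=cloud(c,d)
    m&=(W[...,2]>100)&(W[...,2]<240)&(abs(W[...,0]-440)<110)&(abs(W[...,1]-18)<60)
    for s,z,r in blobs(c,p,d,m,25): print(c,s,z,r)
    o=bot.get_obs(); print(o['position'],o['orientation'],o['force'],o['gripper_width'])
cv2.imwrite("pics/crop4.png",np.hstack([cv2.resize(cv2.imread("pics/side4.png")[130:300,230:430],(400,340)),cv2.resize(cv2.imread("pics/top4.png")[150:320,230:430],(400,340))]))
E
```

```text
[435.91601246  18.34287497 182.85006771] [ 5.42754597e-05  9.99586447e-01  2.87547237e-02 -3.12476247e-04] [-0.37955512 -0.2748313  -4.38500445] 38.01510890229617
side [311, 213, 12, 12, 56] 178.79945211779776 ((475.28350830078125, 42.330116271972656), (13.458544731140137, 48.2441291809082), 75.79653930664062)
side [329, 218, 23, 19, 257] 184.77706123000004 ((405.0678405761719, 18.50594711303711), (61.56340408325195, 46.18015670776367), 1.011257290840149)
[434.93370169  18.2640623  181.63935057] [ 6.17758911e-05  9.99580040e-01  2.89199091e-02 -1.83800473e-03] [-0.42685953  0.41245287 -3.66083293] 38.67869738476298
```

View pics/crop4.png

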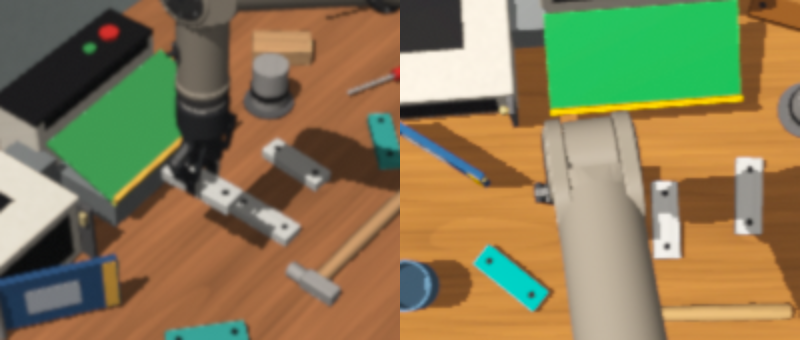

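Call:
arm_command([
  [[15, 1, 0, 0], [30, 2, 0, 0], [35, 3, 0, 0], [35, 3, 0, 0], [35, 3, 0, 0], [30, 2, 0, 0], [20, 1, 0, 0], [8, 1, 0, 0], [0, 0, 0, 0], [0, 0, 0, 0], [0, 0, 0, 0], [0, 0, 0, 0]],
])

```text
time_s: 14.1
position: [644.3, 14.7, 183.6]
orientation: [0.0, 1.0, 0.029, -0.0]
force: [0.4, -0.5, -3.1]
gripper_width: 38.5
grasp_force: 61.4
```

```bash
python3 - <<'E'
from h import *
for c in ("side","side","top"):
    p,d=bot.snapshot(c); cv2.imwrite(f"pics/{c}5.png",p[:,:,::-1])
    m=(cv2.cvtColor(p,cv2.COLOR_RGB2HSV)[...,1]<60)&(p.max(-1)>100); W=cloud(c,d)
    m&=(W[...,2]>165)&(W[...,2]<220)&(abs(W[...,0]-640)<80)&(abs(W[...,1]-15)<40)
    for s,z,r in blobs(c,p,d,m,25): print(c,s,z,r)
    o=bot.get_obs(); print(o['position'],o['orientation'],o['force'],o['gripper_width'])
E
```

```text
side [262, 183, 10, 10, 36] 176.6163642340063 ((684.5646362304688, 38.807701110839844), (39.20359802246094, 8.118082046508789), 7.127462863922119)
side [279, 186, 21, 18, 211] 185.2062643110205 ((613.8483276367188, 17.460941314697266), (61.06142044067383, 45.61936569213867), 4.058971881866455)
[644.4761737   14.68416874 183.73746352] [1.02828795e-04 9.99566413e-01 2.94444393e-02 2.07865666e-05] [ 0.34581229  0.60268355 -2.65252924] 38.51111013477856
side [262, 182, 10, 11, 36] 177.16040664153618 ((682.3211669921875, 37.80145263671875), (8.829314231872559, 44.87738800048828), 89.20484924316406)
side [279, 185, 21, 18, 212] 185.6964278134048 ((615.0845336914062, 15.94847297668457), (66.11636352539062, 48.267669677734375), 4.219677925109863)
[644.66727104  14.6899495  183.76756158] [9.59103613e-05 9.99565885e-01 2.94620462e-02 1.43565939e-04] [-0.05445408 -0.02555257 -4.17926247] 38.31294909031659
[644.81336449  14.68730499 183.75940596] [7.27773829e-05 9.99566452e-01 2.94424798e-02 2.06133920e-04] [-0.32697774 -0.49474191 -3.50458457] 38.13183107752986
```

Call:
arm_command([
  [[0, 0, 15, 0], [0, 0, 20, 0], [0, 0, 10, 0], [0, 0, 3, 0], [0, 0, 2, 0], [0, 0, 2, 0], [0, 0, 2, 0], [0, 0, 2, 0], [0, 0, 0, 0]],
])

```text
time_s: 15.15
position: [642.4, 14.5, 129.4]
orientation: [0.0, 1.0, 0.029, -0.003]
force: [-11.1, -0.5, 7.3]
gripper_width: 38.4
grasp_force: 63.4
```

Call:
arm_command([
  [[0, 0, 2, 0], [0, 0, 2, 0], [0, 0, 2, 0], [0, 0, 2, 0], [0, 0, 0, 0]],
])

```text
time_s: 15.65
position: [642.1, 14.4, 121.0]
orientation: [0.0, 1.0, 0.029, -0.003]
force: [-10.9, -1.2, 6.6]
gripper_width: 38.5
grasp_force: 64.4
```

```bash
python3 - <<'E'
from h import *
for c in ("side",):
    p,d=bot.snapshot(c); cv2.imwrite(f"pics/{c}6.png",p[:,:,::-1])
    o=bot.get_obs(); print(o['position'],o['orientation'],o['force'],o['gripper_width'])
cv2.imwrite("pics/crop6.png",cv2.resize(cv2.imread("pics/side6.png")[150:270,220:380],(800,600)))
E
```

```text
[642.10057428  14.40774861 121.14724201] [ 3.97391318e-04  9.99564067e-01  2.93702752e-02 -2.98421764e-03] [-11.0696008   -1.48701417   5.69126018] 38.393382874594096
```

View pics/crop6.png

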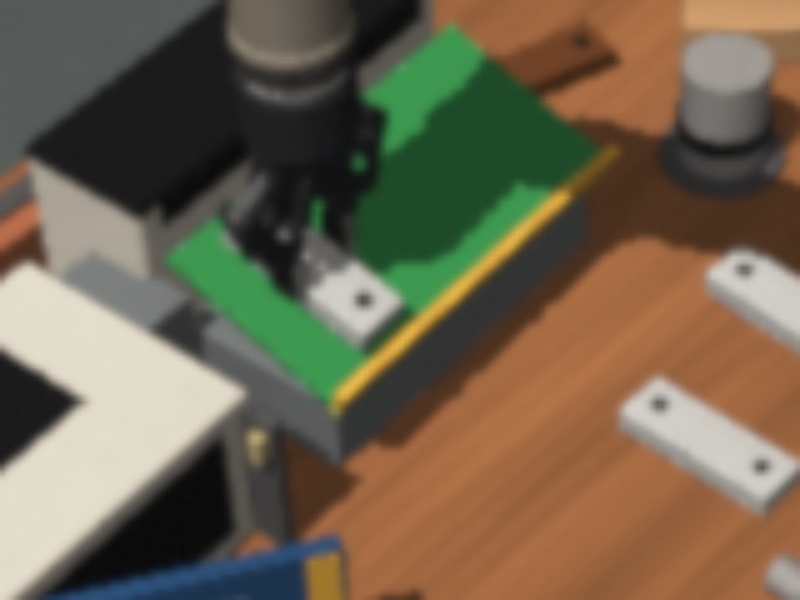

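The crop shows the bar pivoting onto the slope with its lower end at (365,320), inside the stop. I'll go a little further down and release.

Call:
arm_command([
  [[0, 0, 2, 0], [0, 0, 1.5, 0], [0, 0, 0, 0]],
])

```text
time_s: 16.0
position: [642.4, 14.4, 117.6]
orientation: [0.0, 1.0, 0.029, -0.003]
force: [-10.6, -0.1, 6.0]
gripper_width: 38.2
grasp_force: 64.7
```

Call:
arm_command([
  [[0, 0, 0, 0], [0, 0, 0, 0], [0, 0, 0, 0], [0, 0, 0, 0]],
], gripper=0.4)

```text
time_s: 16.4
position: [645.8, 14.8, 116.2]
orientation: [-0.0, 1.0, 0.029, 0.001]
force: [0.4, 0.1, 0.6]
gripper_width: 51.2
grasp_force: 0.0
```

Call:
arm_command([
  [[0, 0, -15, 0], [0, 0, -30, 0], [0, 0, -30, 0], [-40, 0, -5, 0.02], [-40, 20, 0, 0.02], [-40, 30, 0, 0], [-40, 30, 0, 0], [-35, 20, 0, 0], [0, 0, 0, 0], [0, 0, 0, 0]],
])

```text
time_s: 17.4
position: [452.5, -91.9, 196.3]
orientation: [0.0, 1.0, 0.008, 0.001]
force: [0.1, 0.0, -1.0]
gripper_width: 51.1
grasp_force: 0.0
```

```bash
cat > look.py <<'E'
from h import *
import sys
n=sys.argv[1]
o=bot.get_obs(); q=o['orientation']; print(o['time_s'],np.round(o['position'],1),'yaw%.3f'%(2*np.arctan2(q[2],q[1])),np.round(o['force'],1),round(o['gripper_width'],1))
B=np.array([593.8,-78.5,80]); cy,sy=np.cos(.06),np.sin(.06); a=np.radians(20)
R=np.array([[np.cos(a)*cy,np.cos(a)*sy,np.sin(a)],[-sy,cy,0],[-np.sin(a)*cy,-np.sin(a)*sy,np.cos(a)]])
for c in ("top","side"):
    p,d=bot.snapshot(c); cv2.imwrite(f"pics/{c}{n}.png",p[:,:,::-1]); W=cloud(c,d); m=masks(p)
    g=(cv2.cvtColor(p,cv2.COLOR_RGB2HSV)[...,1]<60)&(p.max(-1)>70)&(d>0)
    Q=(W-B)@R.T
    on=g&(Q[...,2]>12)&(Q[...,2]<32)&(Q[...,0]>-6)&(Q[...,0]<140)&(abs(Q[...,1])<145)
    fl=g&(W[...,2]>9)&(W[...,2]<26)&(W[...,0]>300)&(W[...,0]<540)&(abs(W[...,1]+100)<210)
    for nm,mk,X in (("BED",on,Q),("bench",fl,W)):
        k,L,s,_=cv2.connectedComponentsWithStats(mk.astype(np.uint8))
        for j in range(1,k):
            if s[j,4]<80: continue
            x=X[L==j]; print(c,nm,s[j].tolist(),'z%.1f'%np.median(x[:,2]),[np.round(t,1) for t in cv2.minAreaRect(x[:,:2].astype(np.float32))])
    for s,z,r in blobs(c,p,d,m['red']): 
        if r[0][1]>350 and r[0][0]>300: print(c,'cap',z,r)
E
python3 look.py 7
```

```text
17.4 [452.5 -91.9 196.3] yaw0.017 [ 0.1  0.  -1. ] 51.1
top BED [314, 160, 16, 42, 545] z20.0 [array([64.9, 90.1]), array([ 39.7, 120.1]), np.float64(89.8)]
top bench [403, 229, 8, 38, 203] z19.3 [array([ 450.4, -251.2]), array([ 23.4, 118.2]), np.float64(86.9)]
top cap 24.29257729061065 ((448.2847900390625, 408.71319580078125), (74.16022491455078, 74.3056411743164), 22.178213119506836)
side BED [265, 189, 35, 31, 414] z18.5 [array([63.5, 93.8]), array([121.3,  46.1]), np.float64(0.7)]
side bench [361, 200, 34, 24, 334] z16.7 [array([ 448.5, -241. ]), array([ 48.5, 124.6]), np.float64(87.1)]
side bench [344, 226, 36, 26, 392] z17.0 [array([ 415. , -107.4]), array([122.6,  47.5]), np.float64(1.6)]
side cap 23.091424813778332 ((446.539794921875, 409.976318359375), (72.9438705444336, 78.08824157714844), 47.51319122314453)
```

Call:
arm_command([
  [[-19, 9, 0, 0], [-18, 8, 22, 0], [0, 0, 40, 0], [0, 0, 40, 0], [0, 0, 40, 0], [0, 0, 25, 0], [0, 0, 12, 0], [0, 0, 3, 0], [0, 0, 0, 0], [0, 0, 0, 0]],
], gripper=0.15)

```text
time_s: 18.5
position: [417.4, -108.8, 14.5]
orientation: [0.0, 1.0, 0.01, 0.001]
force: [0.5, 0.0, 0.1]
gripper_width: 72.4
grasp_force: 0.0
```

Call:
arm_command([
  [[0, 0, 0, 0], [0, 0, 0, 0], [0, 0, 0, 0], [0, 0, 0, 0], [0, 0, 0, 0], [0, 0, 0, 0]],
], gripper=1.0)

```text
time_s: 19.1
position: [416.8, -109.5, 14.9]
orientation: [0.0, 1.0, 0.009, 0.001]
force: [-1.1, -0.3, 5.2]
gripper_width: 38.8
grasp_force: 61.0
```

Call:
arm_command([
  [[0, 0, -10, 0], [0, 0, -30, 0], [0, 0, -40, 0], [0, 0, -40, -0.02], [0, 0, -40, -0.02], [15, 0, -10, 0], [35, -4, 0, 0], [40, -4, 0, 0], [40, -4, 0, 0], [40, -4, 0, 0], [30, -4, 0, 0], [20, 0, 0, 0], [10, 0, 0, 0], [0, 0, 0, 0], [0, 0, 0, 0], [0, 0, 0, 0]],
])

```text
time_s: 20.7
position: [643.1, -75.9, 183.8]
orientation: [0.0, 1.0, 0.029, -0.001]
force: [-0.5, 0.5, -2.5]
gripper_width: 38.6
grasp_force: 61.3
```

```bash
python3 look.py 8
```

```text
20.7 [643.1 -75.9 183.8] yaw0.058 [-0.5  0.5 -2.5] 38.6
top BED [314, 160, 16, 42, 544] z20.0 [array([65. , 90.2]), array([ 39.8, 119.9]), np.float64(90.0)]
top bench [397, 229, 14, 38, 410] z18.8 [array([ 450.5, -243.5]), array([ 40.1, 117.5]), np.float64(88.6)]
top cap 24.504339414684086 ((448.06146240234375, 408.7664489746094), (74.51141357421875, 74.93340301513672), 25.232505798339844)
side BED [265, 189, 35, 31, 411] z18.4 [array([63.6, 92. ]), array([ 45.9, 120.3]), np.float64(89.7)]
side bench [361, 200, 34, 24, 340] z16.6 [array([ 450.3, -239.8]), array([ 48.4, 125.7]), np.float64(88.2)]
side cap 22.663271589682076 ((446.990966796875, 410.0882568359375), (73.50597381591797, 78.18199920654297), 44.357906341552734)
```

Call:
arm_command([
  [[8, 0, 0, 0], [0, 0, 15, 0], [0, 0, 20, 0], [0, 0, 10, 0], [0, 0, 3, 0], [0, 0, 2, 0], [0, 0, 2, 0], [0, 0, 2, 0], [0, 0, 2, 0], [0, 0, 2, 0], [0, 0, 2, 0], [0, 0, 2, 0], [0, 0, 2, 0], [0, 0, 0, 0]],
])

```text
time_s: 22.2
position: [649.6, -75.6, 121.5]
orientation: [0.0, 1.0, 0.029, -0.003]
force: [-9.7, -0.7, 6.6]
gripper_width: 38.3
grasp_force: 64.2
```

Call:
arm_command([
  [[0, 0, 2, 0], [0, 0, 2, 0], [0, 0, 0, 0]],
])

```text
time_s: 22.5
position: [649.7, -75.7, 117.7]
orientation: [0.0, 1.0, 0.029, -0.003]
force: [-11.4, -0.7, 6.3]
gripper_width: 38.4
grasp_force: 64.7
```

Call:
arm_command([
  [[0, 0, 0, 0], [0, 0, 0, 0], [0, 0, 0, 0], [0, 0, 0, 0]],
], gripper=0.4)

```text
time_s: 22.9
position: [652.9, -75.0, 116.2]
orientation: [0.0, 1.0, 0.029, 0.001]
force: [0.3, 0.3, 1.1]
gripper_width: 51.5
grasp_force: 0.0
```

Call:
arm_command([
  [[0, 0, -15, 0], [0, 0, -30, 0], [0, 0, -30, 0], [-29, 20, -5, 0], [-35, 30, 0, 0], [-35, 30, 0, 0], [-35, 30, 0, 0], [-35, 25, 0, 0], [-30, 20, 0, 0.05], [-10, 0, 0, 0.04], [0, 0, 0, 0], [0, 0, 0, 0]],
])

```text
time_s: 24.1
position: [454.1, -240.3, 196.1]
orientation: [-0.0, 1.0, -0.014, 0.001]
force: [-0.3, 0.4, -0.0]
gripper_width: 51.2
grasp_force: 0.0
```

```bash
python3 look.py 9
```

```text
24.1 [ 454.1 -240.3  196.1] yaw-0.028 [-0.3  0.4 -0. ] 51.2
top BED [344, 158, 16, 41, 552] z20.1 [array([65.3,  0.2]), array([120.4,  40.2]), np.float64(0.2)]
top BED [314, 160, 16, 42, 544] z20.1 [array([64.9, 90.2]), array([119.3,  39.8]), np.float64(0.1)]
top bench [397, 240, 14, 27, 318] z18.6 [array([ 432.3, -242. ]), array([41.8, 82.1]), np.float64(87.2)]
top cap 24.166650776008744 ((448.3457336425781, 408.9417724609375), (73.73365020751953, 74.57968139648438), 22.252334594726562)
side BED [283, 174, 34, 30, 390] z18.3 [array([64.5,  3.2]), array([120.9,  48.3]), np.float64(0.3)]
side BED [265, 189, 35, 32, 418] z18.3 [array([64. , 92.2]), array([ 47.2, 121.1]), np.float64(89.7)]
side bench [361, 200, 34, 24, 339] z16.7 [array([ 447.9, -240.8]), array([ 48.6, 123.8]), np.float64(85.9)]
side cap 23.091587363433213 ((445.8941955566406, 410.5982666015625), (73.19114685058594, 78.17535400390625), 47.471534729003906)
```

Call:
arm_command([
  [[-4, 2, 0, 0.005], [0, 0, 22, 0], [0, 0, 40, 0], [0, 0, 40, 0], [0, 0, 40, 0], [0, 0, 25, 0], [0, 0, 12, 0], [0, 0, 3, 0], [0, 0, 0, 0], [0, 0, 0, 0]],
], gripper=0.15)

```text
time_s: 25.2
position: [450.2, -244.1, 15.3]
orientation: [0.001, 1.0, -0.018, 0.002]
force: [0.4, 0.5, 0.7]
gripper_width: 72.3
grasp_force: 0.0
```

Call:
arm_command([
  [[0, 0, 0, 0], [0, 0, 0, 0], [0, 0, 0, 0], [0, 0, 0, 0], [0, 0, 0, 0], [0, 0, 0, 0]],
], gripper=1.0)

```text
time_s: 25.8
position: [450.4, -245.9, 16.0]
orientation: [0.002, 1.0, -0.018, 0.002]
force: [-0.6, -2.3, 6.3]
gripper_width: 38.5
grasp_force: 58.9
```

Call:
arm_command([
  [[0, 0, -10, 0], [0, 0, -30, 0], [0, 0, -40, 0], [0, 0, -40, -0.05], [0, 0, -40, -0.045], [15, -4, -8, 0], [35, -12, 0, 0], [40, -14, 0, 0], [40, -14, 0, 0], [35, -12, 0, 0], [25, -8, 0, 0], [15, -4, 0, 0], [5, 0, 0, 0], [0, 0, 0, 0], [0, 0, 0, 0], [0, 0, 0, 0]],
])

```text
time_s: 27.4
position: [653.0, -164.4, 181.9]
orientation: [0.0, 1.0, 0.029, -0.001]
force: [-0.0, -0.9, -3.2]
gripper_width: 38.2
grasp_force: 60.2
```

```bash
python3 look.py 10
```

```text
27.4 [ 653.  -164.4  181.9] yaw0.057 [-0.  -0.9 -3.2] 38.2
top BED [344, 158, 16, 41, 549] z20.0 [array([65.5,  0.1]), array([120. ,  40.1]), np.float64(0.1)]
top BED [314, 160, 16, 42, 542] z20.1 [array([64.6, 90.2]), array([ 39.7, 120.4]), np.float64(89.7)]
top cap 24.49948978898422 ((448.2952575683594, 408.10406494140625), (73.10350799560547, 75.06951141357422), 87.3773193359375)
side BED [283, 174, 35, 30, 386] z18.4 [array([64.8,  3. ]), array([119.7,  47.4]), np.float64(2.2)]
side BED [265, 189, 35, 32, 401] z18.6 [array([63.3, 92.7]), array([120.2,  44.7]), np.float64(0.7)]
side cap 23.379219184326704 ((446.7472839355469, 411.2952575683594), (74.19681549072266, 78.48139953613281), 61.702022552490234)
```

Call:
arm_command([
  [[3, 0, 0, 0], [0, 0, 15, 0], [0, 0, 20, 0], [0, 0, 10, 0], [0, 0, 2, 0], [0, 0, 2, 0], [0, 0, 2, 0], [0, 0, 2, 0], [0, 0, 2, 0], [0, 0, 2, 0], [0, 0, 2, 0], [0, 0, 2, 0], [0, 0, 2, 0], [0, 0, 1, 0], [0, 0, 0, 0]],
])

```text
time_s: 29.0
position: [655.6, -163.2, 122.1]
orientation: [0.0, 1.0, 0.029, -0.001]
force: [-11.1, 1.3, 13.8]
gripper_width: 38.4
grasp_force: 64.2
```

```bash
python3 - <<'E'
from h import *
p,d=bot.snapshot("side"); o=bot.get_obs(); print(o['position'],o['force'],o['orientation'])
cv2.imwrite("pics/crop11.png",cv2.resize(p[130:250,240:400,::-1],(800,600)))
E
```

```text
[ 655.68156666 -163.1842074   122.13211809] [-11.69102076   1.01747719  14.22801641] [ 2.40510979e-04  9.99569469e-01  2.93248909e-02 -9.32485496e-04]
```

View pics/crop11.png

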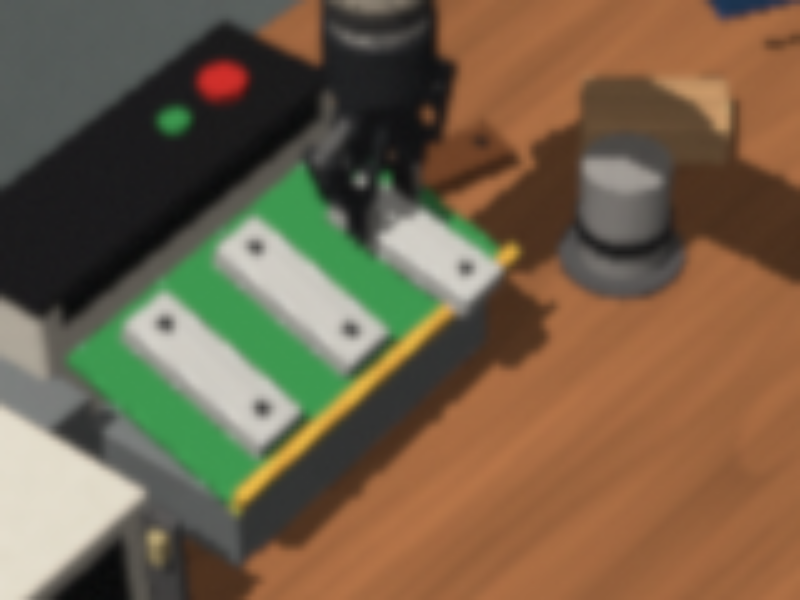

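The crop shows the third bar's lower end at (470,300), resting over the stop strip. I'll lift it and measure.

Call:
arm_command([
  [[0, 0, -5, 0], [0, 0, -15, 0], [0, 0, 0, 0], [0, 0, 0, 0]],
])

```text
time_s: 29.45
position: [658.0, -163.1, 138.4]
orientation: [0.0, 1.0, 0.029, 0.001]
force: [-0.9, -0.0, -2.6]
gripper_width: 38.3
grasp_force: 62.2
```

```bash
python3 - <<'E'
from h import *
p,d=bot.snapshot("side"); o=bot.get_obs(); print(o['position'],o['force'])
W=cloud("side",d); g=(cv2.cvtColor(p,cv2.COLOR_RGB2HSV)[...,1]<50)&(p.max(-1)>140)&(d>0)
g&=(W[...,0]>560)&(W[...,0]<640)&(abs(W[...,1]+165)<35)&(W[...,2]>90)
q=W[g]; i=q[:,0].argsort()
for s in np.array_split(q[i],6): print(len(s),s.mean(0).round(1))
k=np.linalg.lstsq(np.c_[q[:,:2],np.ones(len(q))],q[:,2],rcond=None)[0]; print('min x',q[:,0].min(),'slopes',k, cv2.minAreaRect(q[:,:2].astype(np.float32)))
cv2.imwrite("pics/crop12.png",cv2.resize(p[130:250,240:400,::-1],(800,600)))
E
```

```text
[ 657.44500311 -162.98422104  137.56186608] [-0.24870592  0.36556738 -3.67752731]
58 [ 574.6 -150.8  306.5]
58 [ 588.9 -154.3  251.8]
58 [ 601.6 -156.3  272.8]
57 [ 612.5 -159.8  268.2]
57 [ 622.9 -157.7  290.5]
57 [ 634.2 -154.6  255.7]
min x 560.1246754011927 slopes [-4.39401867e-02  4.67248717e+00  1.02774033e+03] ((599.6530151367188, -161.07009887695312), (61.67810821533203, 79.9869155883789), 88.85405731201172)
```

View pics/crop12.png

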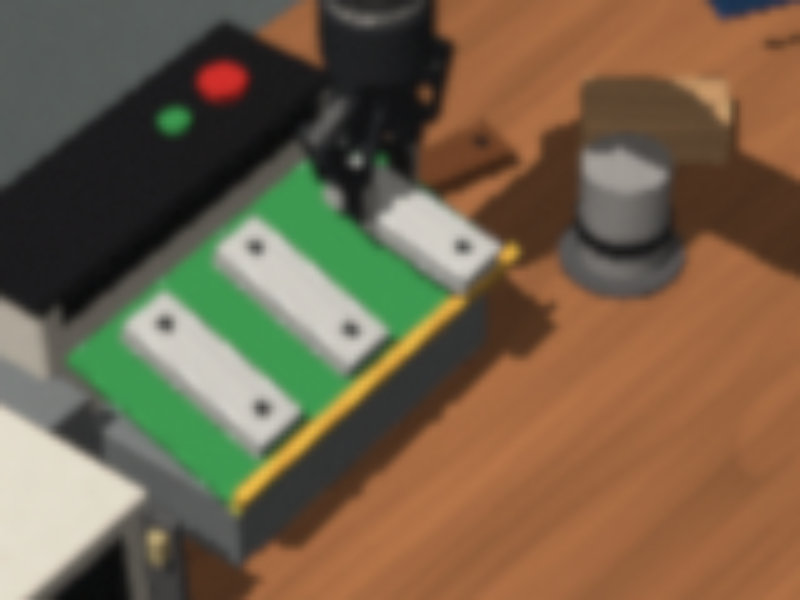

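```bash
cat > held.py <<'E'
from h import *
B=np.array([593.8,-78.5,80]); cy,sy=np.cos(.06),np.sin(.06)
p,d=bot.snapshot("side"); o=bot.get_obs(); print(o['position'],o['force'])
W=cloud("side",d); g=(cv2.cvtColor(p,cv2.COLOR_RGB2HSV)[...,1]<50)&(p.max(-1)>120)&(d>0)
D=W-B; u=D[...,0]*cy+D[...,1]*sy; v=-D[...,0]*sy+D[...,1]*cy
g&=(u>-30)&(u<45)&(abs(v+90)<28)&(W[...,2]>88)&(W[...,2]<170)
U=u[g];V=v[g];Z=W[...,2][g]
for a in np.arange(-30,45,6):
    s=(U>=a)&(U<a+6)
    if s.sum(): print(a,s.sum(),'z %.1f..%.1f med %.1f'%(Z[s].min(),Z[s].max(),np.median(Z[s])),'v %.0f..%.0f'%(V[s].min(),V[s].max()))
E
python3 held.py
```

```text
[ 657.09745145 -162.91980921  137.04925043] [-0.05523057 -0.01193096 -3.28867851]
-30 15 z 116.6..129.2 med 123.2 v -104..-63
-24 22 z 112.6..129.0 med 123.8 v -109..-63
-18 22 z 109.7..130.3 med 124.8 v -104..-64
-12 22 z 108.5..134.2 med 125.1 v -102..-64
-6 22 z 116.6..132.5 med 127.9 v -107..-64
0 22 z 107.6..132.5 med 128.0 v -108..-63
6 18 z 109.9..135.3 med 128.5 v -106..-67
12 26 z 115.6..135.2 med 129.2 v -103..-66
18 20 z 115.5..136.0 med 131.0 v -109..-67
24 28 z 118.2..141.8 med 133.4 v -103..-64
30 15 z 116.7..141.8 med 132.1 v -106..-62
36 21 z 120.6..138.5 med 134.1 v -110..-63
42 9 z 116.7..138.4 med 133.2 v -102..-67
```

```bash
sed -i 's/u>-30/u>-70/; s/-30,45,6/-70,45,5/' held.py; python3 held.py
```

```text
[ 656.90578077 -162.9643545   136.83957814] [ 0.20057879  0.31192281 -3.15505849]
-35 4 z 126.9..129.0 med 127.9 v -97..-70
-30 14 z 113.7..129.0 med 124.2 v -103..-64
-25 20 z 109.0..128.9 med 124.4 v -101..-66
-20 25 z 110.7..131.3 med 123.1 v -107..-65
-15 17 z 107.2..129.1 med 123.8 v -102..-63
-10 23 z 107.8..133.1 med 125.9 v -109..-63
-5 18 z 111.1..134.8 med 127.6 v -101..-65
0 22 z 105.5..134.3 med 126.6 v -106..-65
5 25 z 88.4..137.4 med 127.1 v -106..-63
10 20 z 110.3..138.8 med 128.9 v -106..-63
15 24 z 110.3..137.5 med 129.9 v -104..-66
20 25 z 89.4..141.4 med 131.1 v -104..-66
25 23 z 115.5..137.9 med 134.7 v -106..-62
30 23 z 115.5..140.6 med 135.1 v -102..-62
35 19 z 121.3..138.2 med 135.3 v -105..-64
40 16 z 120.8..142.5 med 134.6 v -107..-65
```

The bar slipped about 28 mm in the grip during the slack, with its lower end now 90 mm from the TCP. I'll compensate by moving uphill.

Call:
arm_command([
  [[0, 0, -10, 0], [0, 0, -15, 0], [12, 0, 0, 0], [13, 0, 0, 0], [0, 0, 0, 0], [0, 0, 0, 0], [0, 0, 5, 0], [0, 0, 5, 0], [0, 0, 4, 0], [0, 0, 3, 0], [0, 0, 2, 0], [0, 0, 2, 0], [0, 0, 2, 0], [0, 0, 0, 0], [0, 0, 0, 0]],
])

```text
time_s: 31.1
position: [682.3, -161.6, 139.9]
orientation: [0.0, 1.0, 0.029, 0.0]
force: [0.3, 0.1, -3.4]
gripper_width: 38.2
grasp_force: 62.1
```

```bash
python3 held.py
```

```text
[ 682.38257729 -161.60345208  139.95803457] [ 0.03486202 -0.1263045  -3.27865603]
-10 1 z 129.7..129.7 med 129.7 v -87..-87
-5 8 z 115.5..129.7 med 126.8 v -102..-66
0 26 z 109.4..130.5 med 124.6 v -106..-66
5 26 z 112.6..132.1 med 127.0 v -106..-63
10 16 z 105.9..130.4 med 127.2 v -105..-66
15 22 z 111.5..133.3 med 127.9 v -108..-63
20 23 z 112.0..140.0 med 129.5 v -101..-65
25 16 z 111.3..138.0 med 130.6 v -100..-66
30 22 z 113.9..139.6 med 129.6 v -103..-66
35 26 z 110.1..139.5 med 131.0 v -108..-63
40 17 z 116.4..139.5 med 133.2 v -108..-64
```

Call:
arm_command([
  [[1, 0, 2, 0], [0, 0, 2, 0], [0, 0, 2, 0], [0, 0, 2, 0], [0, 0, 2, 0], [0, 0, 1, 0], [0, 0, 0, 0]],
])

```text
time_s: 31.85
position: [683.2, -161.5, 132.4]
orientation: [0.0, 1.0, 0.029, 0.001]
force: [-5.6, 0.7, 9.0]
gripper_width: 38.6
grasp_force: 63.6
```

```bash
python3 held.py
```

```text
[ 683.21317064 -161.51880219  132.35263969] [-6.91274945  1.11307227  9.00405016]
-5 11 z 113.8..123.9 med 117.7 v -101..-66
0 19 z 103.6..123.4 med 115.2 v -106..-66
5 22 z 101.7..123.4 med 116.1 v -106..-64
10 31 z 102.4..124.3 med 116.8 v -108..-64
15 22 z 106.2..125.6 med 120.0 v -104..-64
20 16 z 112.0..124.3 med 121.0 v -104..-62
25 23 z 104.4..130.0 med 120.1 v -109..-65
30 22 z 109.1..128.3 med 121.8 v -106..-66
35 19 z 118.0..132.8 med 123.4 v -104..-66
40 19 z 107.8..132.8 med 124.4 v -104..-66
```

Call:
arm_command([
  [[0, 0, 2, 0], [0, 0, 2, 0], [0, 0, 1, 0], [0, 0, 0, 0], [0, 0, 0, 0]],
])

```text
time_s: 32.4
position: [682.1, -161.5, 128.3]
orientation: [0.0, 1.0, 0.029, -0.0]
force: [-9.8, 1.6, 13.0]
gripper_width: 38.4
grasp_force: 65.5
```

```bash
python3 held.py
```

```text
[ 682.15778544 -161.55583769  128.24394546] [-10.53893519   1.78400293  13.05283223]
-5 7 z 104.3..111.7 med 106.1 v -98..-64
0 18 z 93.9..112.6 med 104.5 v -103..-62
5 22 z 94.6..112.6 med 104.8 v -102..-62
10 26 z 95.4..112.5 med 106.3 v -105..-64
15 20 z 90.1..118.9 med 109.2 v -106..-65
20 21 z 92.5..118.9 med 111.5 v -105..-64
25 22 z 97.8..119.4 med 110.2 v -108..-63
30 23 z 100.0..123.3 med 115.6 v -108..-67
35 22 z 100.0..124.5 med 114.9 v -107..-66
40 19 z 102.8..124.5 med 116.4 v -107..-65
```

Call:
arm_command([
  [[0, 0, 0, 0], [0, 0, 0, 0], [0, 0, 0, 0], [0, 0, 0, 0]],
], gripper=0.4)

```text
time_s: 32.85
position: [683.3, -161.5, 123.3]
orientation: [-0.0, 1.0, 0.029, -0.0]
force: [-0.5, -0.1, -0.4]
gripper_width: 51.1
grasp_force: 0.0
```

Call:
arm_command([
  [[0, 0, -15, 0], [0, 0, -30, 0], [0, 0, -30, 0], [-30, -10, -5, 0], [-35, -30, 0, 0], [-35, -35, 0, 0], [-35, -35, 0, 0], [-35, -35, 0, 0], [-35, -35, 0, 0], [-30, -35, 0, 0], [-10, -15, 0, 0], [0, 0, 0, 0], [0, 0, 0, 0]],
])

```text
time_s: 34.15
position: [426.2, 53.2, 204.9]
orientation: [0.0, 1.0, 0.03, 0.001]
force: [-0.0, -0.7, 0.5]
gripper_width: 51.3
grasp_force: 0.0
```

```bash
python3 look.py 13; python3 - <<'E'
from h import *
for c in ("top","side"):
    p,d=bot.snapshot(c); W=cloud(c,d)
    m=(masks(p)['blue'])&(d>0)&(W[...,1]>100)&(W[...,1]<360)&(W[...,2]>5)&(W[...,2]<130)
    for s,z,r in blobs(c,p,d,m&(W[...,0]>455)): print(c,'door',s,z,r)
    for s,z,r in blobs(c,p,d,m&(W[...,0]<440)): print(c,'mug',s,z,r)
    m=W[...,2]>112; q=W[m&(masks(p)['blue'])&(W[...,1]>100)&(W[...,1]<360)&(W[...,2]<130)]
    print(c,q[q[:,0].argmin()],q[q[:,0].argmax()])
E
```

```text
34.15 [426.2  53.2 204.9] yaw0.059 [-0.  -0.7  0.5] 51.3
top BED [373, 155, 16, 41, 555] z19.9 [array([ 67.2, -87.4]), array([ 40.5, 119.2]), np.float64(89.9)]
top BED [344, 158, 16, 41, 552] z20.1 [array([65.5,  0.1]), array([ 40.2, 119.6]), np.float64(89.9)]
top BED [314, 160, 16, 42, 548] z20.2 [array([65.2, 90.2]), array([ 39.9, 119.2]), np.float64(89.8)]
top cap 24.61595695060447 ((448.8951416015625, 409.2160949707031), (73.94746398925781, 75.10064697265625), 43.93915557861328)
side BED [299, 160, 13, 16, 113] z18.6 [array([100. , -84.7]), array([50.4, 42.9]), np.float64(0.9)]
side BED [283, 174, 31, 30, 358] z18.9 [array([63.5,  2.9]), array([ 46.2, 120.6]), np.float64(88.3)]
side BED [265, 189, 35, 31, 419] z18.3 [array([63.6, 92.6]), array([121.6,  46.1]), np.float64(0.3)]
side cap 22.96315253780839 ((446.52606201171875, 410.243408203125), (73.10980224609375, 76.90980529785156), 46.8170280456543)
top door [220, 206, 52, 33, 221] 118.50150558441891 ((521.9459838867188, 240.9405975341797), (176.2702178955078, 12.345536231994629), 56.9722785949707)
top [475.36287589 170.28157701 117.19477785] [572.59497458 313.13601484 117.74865615]
side door [227, 259, 58, 35, 854] 89.34903014014998 ((524.9595947265625, 255.191650390625), (137.09129333496094, 50.51209259033203), 39.044822692871094)
side [478.56451437 178.57732118 119.09144542] [571.09584923 313.37077868 115.93458839]
```

View pics/top13.png

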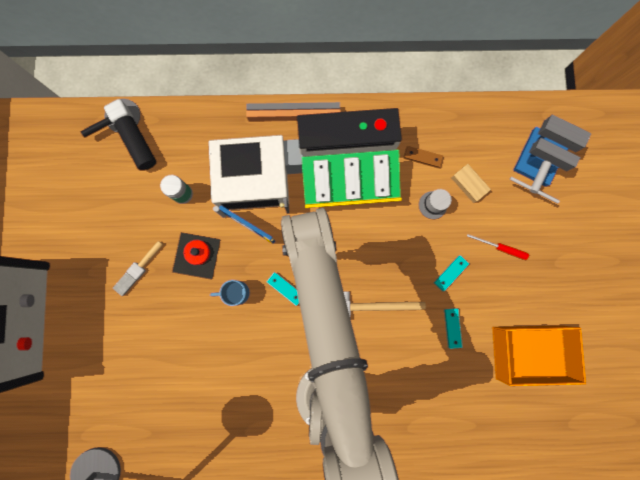

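All three bars are on the bed in the top view, at (322,181), (352,178) and (382,175). The cap is on the mat at (196,252). I'll check the third bar's gap to the stop more closely.

```bash
python3 - <<'E'
from h import *
p=cv2.imread("pics/top13.png"); 
B=np.array([593.8,-78.5,80]); cy,sy=np.cos(.06),np.sin(.06); a=np.radians(20)
R=np.array([[np.cos(a)*cy,np.cos(a)*sy,np.sin(a)],[-sy,cy,0],[-np.sin(a)*cy,-np.sin(a)*sy,np.cos(a)]])
xs=np.arange(-16,20,1.)
def prof(v,z):
    out=np.zeros((len(xs),3))
    for dv in range(-10,11,2):
        q=np.array([uv("top",B+R.T@np.array([x,v+dv,z])) for x in xs],np.float32)
        out+=cv2.remap(p,q[None,:,0],q[None,:,1],cv2.INTER_LINEAR)[0]
    return out/11
for nm,v in (("b1",90),("b2",0),("b3",-87)):
    o=prof(v,20); b=o[:,0]; 
    # half-level of blue channel going to bar (grey bright) = bar end at z=20
    h=(b.min()+b[-4:].mean())/2; i=np.where(b>h)[0]; i=i[i>np.argmin(b)][0]
    x0=xs[i-1]+(h-b[i-1])/(b[i]-b[i-1])
    s=prof(v+45 if v<80 else v-45,12); r=s[:,2]; j=np.argmax(r); h2=(r[j]+r[-3:].mean())/2; k=j+np.where(r[j:]<h2)[0][0]
    print(nm,'bar low end x=%.1f -> centre %.1f'%(x0,x0+60),' stop inner edge x=%.1f'%(xs[k-1]+(h2-r[k-1])/(r[k]-r[k-1])))
E
```

```text
b1 bar low end x=3.7 -> centre 63.7  stop inner edge x=-1.3
b2 bar low end x=3.7 -> centre 63.7  stop inner edge x=-1.3
b3 bar low end x=5.6 -> centre 65.6  stop inner edge x=-1.4
```

Call:
arm_command([
  [[0, -20, 0, 0], [5, -35, 0, 0], [10, -35, 0, 0], [8, -25, 20, 0], [5, -15, 30, 0], [0, 0, 30, 0], [0, 0, 30, 0], [0, 0, 15, 0], [0, 0, 0, 0], [0, 0, 0, 0]],
], gripper=1.0)

```text
time_s: 35.35
position: [446.2, 184.7, 78.8]
orientation: [-0.0, 1.0, 0.029, -0.0]
force: [0.1, -0.1, -0.1]
gripper_width: -0.3
grasp_force: 0.0
```

Call:
arm_command([
  [[12, 2, 0, 0], [12, 2, 0, 0], [12, 2, 0, 0], [12, 2, 0, 0], [12, 2, 0, 0], [12, 2, 0, 0], [12, 2, 0, 0], [10, 2, 0, 0], [8, 2, 0, 0], [6, 2, 0, 0], [0, 0, 0, 0]],
])

```text
time_s: 36.45
position: [553.6, 172.4, 79.1]
orientation: [-0.0, 1.0, 0.03, -0.001]
force: [-3.7, 0.2, 1.5]
gripper_width: -0.1
grasp_force: 0.0
```

Call:
arm_command([
  [[4, 0, 0, 0], [4, 0, 0, 0], [3, 0, 0, 0], [3, 0, 0, 0], [2, 0, 0, 0], [2, 0, 0, 0], [0, 0, 0, 0]],
])

```text
time_s: 37.15
position: [561.8, 171.9, 76.2]
orientation: [0.002, 0.999, 0.03, -0.011]
force: [-20.9, -2.2, 7.9]
gripper_width: 0.3
grasp_force: 0.0
```

```bash
cat > door.py <<'E'
from h import *
for c in ("top","side"):
    p,d=bot.snapshot(c); W=cloud(c,d)
    m=(masks(p)['blue'])&(d>0)&(W[...,1]>100)&(W[...,1]<360)&(W[...,2]>10)&(W[...,2]<130)&(W[...,0]>455)
    q=W[m]; y=q[:,1]
    if len(q)>30:
        k=np.polyfit(y,q[:,0],1); print(c,len(q),'y %.0f..%.0f'%(y.min(),y.max()),'door angle ~ %.3f'%(np.arctan(k[0])+.06))
    for s,z,r in blobs(c,p,d,m): print(c,s,z,r)
    cv2.imwrite(f"pics/{c}_door{bot.get_obs()['time_s']:.1f}.png",p[:,:,::-1])
o=bot.get_obs(); print(o['time_s'],o['position'],o['force'])
E
python3 door.py
```

```text
top 175 y 242..316 door angle ~ -0.045
top [219, 203, 26, 11, 175] 115.62444082179005 ((574.3201904296875, 279.5118103027344), (12.686284065246582, 73.89817810058594), 4.628063678741455)
side 457 y 172..318 door angle ~ 0.000
side [226, 250, 39, 42, 452] 89.18137543560496 ((570.7711181640625, 251.5344696044922), (8.191877365112305, 122.70806121826172), 1.9634329080581665)
37.25 [561.83854114 171.88627767  76.10667436] [-20.86655872  -2.46656324   8.35504139]
```

Call:
arm_command([
  [[2, 0, 0, 0], [2, 0, 0, 0], [0, 0, 0, 0]],
])

```text
time_s: 37.55
position: [561.6, 171.9, 75.4]
orientation: [0.003, 0.999, 0.031, -0.016]
force: [-28.4, -3.8, 11.3]
gripper_width: -0.1
grasp_force: 0.0
```

Call:
arm_command([
  [[-10, 0, 0, 0], [-20, 0, 0, 0], [-30, 0, 0, 0], [-40, 0, 0, 0], [-30, 0, 0, 0], [0, 0, -40, 0], [0, 30, -40, 0], [0, 40, -20, 0], [-10, 40, 0, 0], [-10, 40, 0, 0], [0, 0, 0, 0], [0, 0, 0, 0]],
])

```text
time_s: 38.75
position: [436.6, 13.0, 179.3]
orientation: [0.0, 1.0, 0.028, 0.001]
force: [0.1, 0.6, 0.3]
gripper_width: -0.3
grasp_force: 0.0
```

```bash
python3 door.py; python3 look.py 15; cp pics/side15.png pics/final.png
```

```text
top 390 y 143..317 door angle ~ -0.007
top [219, 200, 60, 14, 390] 116.17363006727683 ((578.1707153320312, 229.77975463867188), (15.912044525146484, 173.7640838623047), 3.515904188156128)
side 577 y 146..318 door angle ~ 0.000
side [226, 236, 42, 56, 577] 100.58087017907516 ((570.1996459960938, 243.9435272216797), (8.544205665588379, 144.10475158691406), 4.50423002243042)
38.85 [436.34707934  15.35588084 179.09475345] [-0.1307399   0.55767159  0.38843752]
38.85 [436.3  15.4 179.1] yaw0.061 [-0.1  0.6  0.4] -0.1
top BED [374, 155, 15, 41, 555] z20.1 [array([ 67.1, -87.5]), array([ 40.4, 119.8]), np.float64(89.7)]
top BED [344, 158, 16, 41, 550] z20.1 [array([65.3,  0.1]), array([120.1,  40. ]), np.float64(0.4)]
top BED [314, 160, 16, 42, 546] z20.1 [array([65. , 90.3]), array([119. ,  39.9]), np.float64(0.2)]
top cap 24.669372582453022 ((448.82867431640625, 407.9773864746094), (75.03056335449219, 74.14103698730469), 23.073240280151367)
side BED [300, 159, 19, 22, 196] z18.6 [array([ 87. , -85.2]), array([46.1, 80.8]), np.float64(85.6)]
side BED [283, 174, 35, 29, 379] z18.5 [array([64.2,  3.9]), array([ 49. , 120.6]), np.float64(89.9)]
side BED [265, 189, 35, 32, 416] z18.3 [array([63.6, 93.3]), array([119.9,  45.9]), np.float64(0.8)]
side cap 22.93508640156515 ((447.1054382324219, 411.06158447265625), (75.99732208251953, 76.76951599121094), 33.004886627197266)
```

View pics/final.png

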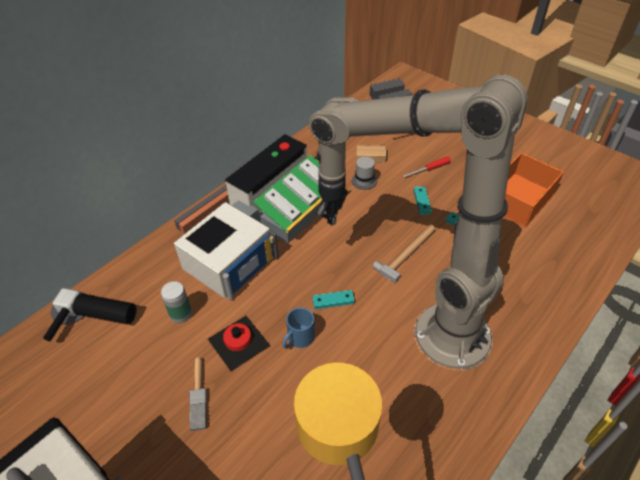

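The side view shows the door shut flush at (250,262), the bars on the bed at (290,195), the cap on the mat at (237,337), and the arm clear of everything.

Call:
arm_command([
  [[0, 0, 0, 0], [0, 0, 0, 0], [0, 0, 0, 0], [0, 0, 0, 0], [0, 0, 0, 0], [0, 0, 0, 0], [0, 0, 0, 0], [0, 0, 0, 0]],
])

```text
time_s: 39.75
position: [435.5, 14.2, 178.8]
orientation: [0.0, 1.0, 0.029, 0.0]
force: [-0.2, -0.1, -0.2]
gripper_width: 0.2
grasp_force: 0.0
```

```bash
python3 door.py; python3 -c "
from station import bot
print(bot.close_job())"
```

```text
top 392 y 143..316 door angle ~ -0.006
top [219, 200, 60, 14, 392] 116.47064806445206 ((577.7416381835938, 229.5182342529297), (15.776040077209473, 173.1981201171875), 3.4773638248443604)
side 573 y 148..318 door angle ~ 0.000
side [226, 236, 42, 56, 573] 101.01008922884502 ((571.2080688476562, 243.96408081054688), (8.418761253356934, 138.24598693847656), 3.93515682220459)
39.85 [435.47307611  14.17113797 178.79099847] [ 0.917436   -0.37145307 -0.08481858]
the job is handed in; nothing more can be done
None
```

I handed the job in at about 40 s: by the final camera check the cap stands on the mat, all three bars present lie flat on the bed 4–7 mm from the stop (limit 11 mm), and the guard door stays shut; no verdict was returned.

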